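# Set and lock the length stop of a cut-off jig

## Robot

A 7-joint arm with a two-finger parallel gripper is mounted at the origin on a cart in front of the work surface, level with it; the furniture and walls round the work are solid. World frame = base frame: x ahead of the robot, y to its left, z up, the work surface at z = 0. Lengths are in m, angles in degrees, forces in N, time in s.
With the tool pointing down it reaches from about 0.425 to 0.875 m from the base axis. Payload 4.7 kg.
Tool frame: the origin (TCP) lies midway between the tips of the shut fingers; the grasp point (between the pads) lies 19 mm behind it; z points along the fingers, x is the direction in which the jaws open and shut, and the axes are right-handed (so a half turn about z gives the same grasp; the last joint's range is limited). The gripper opens to 87 mm and grips with 3 to 60 N. Pads are 19 mm wide; open, the fingers measure 117 mm over their backs; the gripper's body (75 mm by 190 mm) begins 51 mm behind the grasp point.
Start: joints at [64.292, 18.392, -4.016, 83.108, 1.295, 78.541, -3.26], TCP at [0.29, -0.582, 0.223] pointing down, gripper open.
Joint ranges: [-163.93, 163.93], [-17.29, 119.83], [-79.2, 71.16], [3.27, 140.29], [-89.18, 269.18], [5.43, 117.66], [-154.24, 154.24]. Speed limits (degrees/s): [147.25, 147.25, 180, 180, 180, 180, 180].

## Interface

Orientations are given as [roll, pitch, yaw] about the fixed x, y, z axes, in that order (R = Rz(yaw) Ry(pitch) Rx(roll)).
In Python, from cell import env gives the robot as it stands.
- The arm moves only by the tool carry_out, never from a script. Its argument "plan" is a list of rows, each an object with "grip": the closure, from 0 (fully open) to 1 (shut); "dp": the shift along the tool's x, y, z in m, a list of three; "rotation": the turn, a rotation vector about the tool's x, y, z in degrees, a list of three. In form: [{"grip": grip, "dp": [dx, dy, dz], "rotation": [wx, wy, wz]}, ...]. A call has 1 to 8 rows; each row shifts and turns the pose as measured when the row begins, along the tool's axes as they then stand; what a row does not reach is not made up. A row lasts 1/12 s, in which the tool goes at most 41.7 mm and 7.16 degrees, less where a joint would pass 70% of its speed; a pose out of reach is approached as far as the arm can. A call is refused whole if a number of a shift passes 0.0417 or a number of a turn 7.16, either way. A call with a gripper value outside its range is refused whole. The fingers move at their own pace and stop on an object; "force" is the grip in N (left out, the last holds). Time passes only in rows, so rows that do not move let the fingers close. It gives the time, the measured TCP pose, the force and the opening at its end, in the units of the state.
- env.get_obs(): the state, without advancing time (a new reading comes with each control period).
- env.read_camera(name): name is "side" or "top"; returns the picture (420x560x3 uint8, red, green, blue); there is no depth.
- env.camera_params(name): a dict with "fx", "fy", "cx", "cy" (pixels), "R" (3x3) and "t" (3): a world point X has camera coordinates R X + t. Camera axes: x right, y down, z forward; pixel columns grow to the right and rows downward; lengths in m; the calibration is good to about 2 mm. A picture is of the moment at which its call begins. camera_params takes no time and is no camera call.
- env.sign_off(): hands the job in, once; it reports no verdict.
The state is a dict: "time_s": time; "qpos": joint angles; "joint_velocities": joint speeds; "effort": joint torques, N m; "tool_pos": TCP position; "tool_rot": TCP orientation; "force": force on the tool from outside, world axes, zero at the start; "wrist_torque": the same for the moment, N m; "grip_width": finger opening in m.
Only numpy, scipy, OpenCV 4.12 (cv2) and the standard library are available. Lean on these libraries where they do the work, as an engineer would, in place of code of your own. Each camera call takes 0.05 s, during which the arm holds its last target. There are 200 camera calls.

## Task

Set the length stop of the cut-off jig: with closed fingertips, push the stop block along its rail towards the saw guide until it drops into the notch between the two bars of the clip on the rail, without pushing it out past the notch. Then press the round lock knob on top of the block fully down and draw the hand away. Only push and press: do not grip the block, do not touch the lock knob before the stop is in the notch, and leave the cup, the turned blank and the sanding block where they are.

Things in the scene. Friction and masses are not known exactly. Their poses are not given: they have to be found in the camera images.
- gauge: Cut-off jig, fixed to the bench: pale board 115 (x) by 420 (y) by 18 mm; aluminium rail along its y, 30 mm wide, 400 long, centred at x = +22 mm, top 38 mm above the bench. Origin: centre of the board's underside, z up. Place and yaw vary. Saw guide: four small wooden posts (tops 63 mm up) at the -y end, on the -x side of the rail, with a low ticked fence (30 mm up).
- stop (a joint): Travel of the stop block (m): 0 at the +y end, grows in the jig's -y direction (to the saw guide), 0.27 at most; starts at 0 to 0.04, the notch 75 to 215 mm on. Slides with 1 N friction and light damping. At the clip a spring ball rides over the first bar: the push rises to 10-12 N, then drops as the block snaps some 8 mm ahead into the notch and stays. Another 10 N would push it out.
- stop_mid (a point): Centre of the stop block, a dark steel block 44 (x) by 50 (y) by 49 mm, underside 46 and top 95 mm above the bench, with thin cheeks down both sides of the rail and a flat steel blade out to the -x side over the board. This point is 70.5 mm above the bench; axes as the jig's. It cannot be lifted off.
- push_face (a point): Centre of the flat end face of the stop block that is to be pushed, in the jig's -y direction: its +y face, 25 mm from stop_mid, 44 mm wide, from 46 to 95 mm above the bench. Beside it is only the rail below (top at 38 mm).
- notch (a point): Middle of the notch: the groove between two round steel cross bars, 8 mm thick, 16 mm apart, on a steel clip plate 30 by 40 by 2 mm fixed on the rail's top. Point 40 mm, bar tops 44 mm above the bench; axes as the jig's. Its place along the rail varies. The stop is in the notch when stop_mid is straight above this point (it centres itself to 0.5 mm); it then hides the clip.
- lock (a joint): Travel of the lock knob in m: 0 up, 0.008 fully down. It moves straight down with about 3 N of friction and stays where it is pressed, with no spring. In the notch its pin goes down between the bars to the full 8 mm; if the stop stands on a bar the pin goes only part of the way.
- lock_top (a point): Top centre of the lock knob, a round brass button 21 mm in diameter above the middle of the stop block. Up, its top is 115.5 mm above the bench; fully down 107.5 mm.
- cup: Bystander: small turned wooden cup, 66 mm wide, 55 mm high, standing loose behind the jig. Origin: centre of its underside.
- blank: Bystander: short round turned wooden blank, 60 mm wide, 50 mm high, standing loose behind the jig. Origin: centre of its underside.
- block: Bystander: sanding block, 64 by 92 by 25 mm, lying loose on the robot's side of the jig. Origin: centre of its underside.
- desk_lamp: Obstacle, not to be used: black desk lamp clamped at the back edge of the bench. Its hood, 0.29 m wide, hangs over the bench 0.6 m ahead of the robot's base and 0.25 m to the right of it, from 0.45 to 0.7 m above the bench; thin arms at 0.6 m run from there to the back left. Keep the wrist and elbow clear: swing across close to the base, then reach out.

How it is judged:
By the outcome, as a careful person would: the job done as asked, in the order asked, and still so for the second after the job is handed in, with the robot touching nothing.
It also fails if it takes over 56 s, if anything falls off the work surface, if the arm or the gripper's body presses on something with over 40 N, if the wrist force passes 120 N, or if a joint passes its speed limit or range.

## Working session

There is one attempt and no reset: what is moved stays moved. The work goes in short steps, Python scripts to look and compute and a tool call to move; the robot and the scene stay as the last step left them, time stands still between calls to the robot, and variables do not carry over. Pictures are saved under pics/ and viewed, about 8 in all and at most 12, crops included, and the job is handed in when it is done.

Besides the shell and the picture viewer there is one more tool, called by a JSON object that holds its "name" and its "arguments", one argument or row to a line. carry_out: Moves the arm, as the interface text tells. Its arguments: {"type":"object","properties":{"plan":{"type":"array","items":{"type":"object","properties":{"grip":{"type":"number"},"dp":{"type":"array","items":{"type":"number"}},"rotation":{"type":"array","items":{"type":"number"}}}}},"force":{"type":"number"}},"required":["plan"]}

```bash
mkdir -p pics; ls
python3 - <<'E'
from cell import env
import cv2,numpy as np
for n in("top","side"):
    cv2.imwrite(f"pics/{n}0.png",env.read_camera(n)[:,:,::-1]); p=env.camera_params(n); print(n,p)
o=env.get_obs();print(o)
E
```

```text
pics
top {'fx': 477.52459676956306, 'fy': 477.52459676956306, 'cx': 282.0915189215927, 'cy': 209.81422651777385, 'R': array([[-0.01933629, -0.99967428, -0.01665655],
       [-0.99515355,  0.02085002, -0.09609734],
       [ 0.09641332,  0.01471766, -0.99523257]]), 't': array([0.13455205, 0.58929789, 0.89208671])}
side {'fx': 446.98333787431227, 'fy': 446.98333787431227, 'cx': 282.52904680424393, 'cy': 208.35126004936456, 'R': array([[ 0.98530768, -0.16936412,  0.02201282],
       [-0.04673824, -0.39136052, -0.91904977],
       [ 0.16426901,  0.90451796, -0.39352631]]), 't': array([-0.55003921,  0.13975621,  0.68193262])}
{'time_s': 0.1, 'qpos': array([64.2903598 , 18.43446848, -4.01581924, 83.16724958,  1.29691006,
       78.5414591 , -3.26254343]), 'joint_velocities': array([ 0.07055671,  0.00323705,  0.04907786, -0.16589461,  0.05283143,
       -0.00843799,  0.0729731 ]), 'effort': array([-3.79529301e-04, -4.92573094e+01, -4.06007599e-01, -3.13397563e+01,
       -6.40005595e-02,  3.95962363e-02,  9.05048273e-05]), 'tool_pos': array([ 0.28993384, -0.58120356,  0.22158064]), 'tool_rot': array([ 1.79992752e+02,  9.78373061e-02, -6.34826754e+01]), 'force': array([ 0.52289631, -0.39751184, -0.19633715]), 'wrist_torque': array([-0.02756603, -0.04852047,  0.04365879]), 'grip_width': 0.08728649860076257}
```

View pics/top0.png

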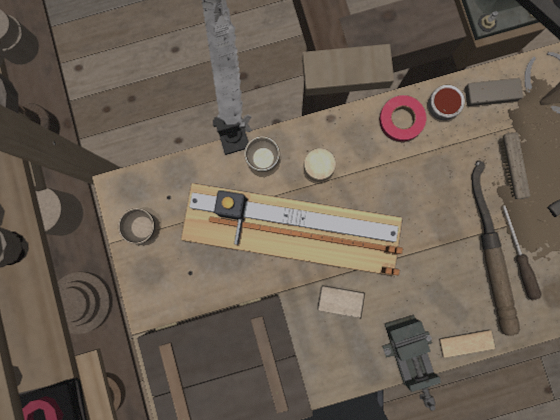

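View pics/side0.png

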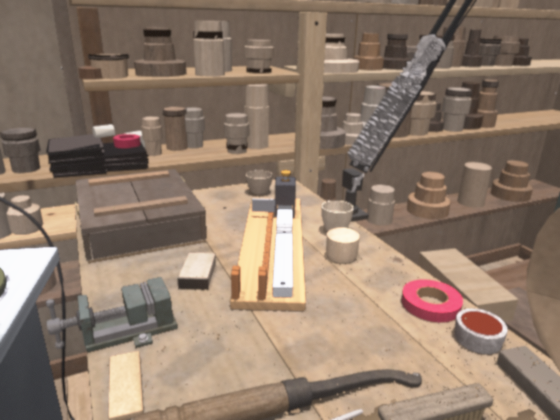

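```bash
cat > h.py <<'E'
import numpy as np
from cell import env
def ray(n,uv,z):
    p=env.camera_params(n);R,t=p["R"],p["t"]
    d=R.T@np.array([(uv[0]-p["cx"])/p["fx"],(uv[1]-p["cy"])/p["fy"],1]);c=-R.T@t
    return c+d*(z-c[2])/d[2]
def proj(n,X):
    p=env.camera_params(n);c=p["R"]@np.array(X)+p["t"]
    return np.array([p["fx"]*c[0]/c[2]+p["cx"],p["fy"]*c[1]/c[2]+p["cy"]])
E
python3 - <<'E'
import cv2,numpy as np
from h import *
im=cv2.imread("pics/top0.png");hsv=cv2.cvtColor(im,cv2.COLOR_BGR2HSV)
roi=np.zeros(im.shape[:2],np.uint8);roi[180:280,178:408]=255
H,S,V=cv2.split(hsv)
def big(m):
    cs,_=cv2.findContours(m&roi,0,2);return sorted(cs,key=cv2.contourArea)[-1]
rail=cv2.morphologyEx(((S<50)&(V>140)).astype(np.uint8)*255,cv2.MORPH_CLOSE,np.ones((5,5)))
knob=((H>12)&(H<28)&(S>150)&(V>120)).astype(np.uint8)*255; knob[:, :215]=0;knob[:,245:]=0;knob[215:]=0
for n,m,z in(("rail",rail,.038),("knob",knob,.1155)):
    c=big(m);r=cv2.minAreaRect(c);b=cv2.boxPoints(r);print(n,cv2.contourArea(c),r)
    for q in b:print(q,ray("top",q,z))
    print("ctr",ray("top",r[0],z))
for n in((195,202),(393,234)):print("screw",ray("top",n,.038))
crop=cv2.resize(im[180:285,180:410],None,fx=3.4,fy=3.4,interpolation=cv2.INTER_CUBIC);cv2.imwrite("pics/c1.png",crop)
E
```

```text
rail 2211.5 ((321.28375244140625, 220.79727172851562), (153.71302795410156, 15.617903709411621), 9.462323188781738)
[244.18918 215.86484] [0.58096194 0.19522837 0.038     ]
[246.75674 200.45944] [0.61050858 0.18995051 0.038     ]
[398.37833 225.7297 ] [ 0.55609518 -0.09760336  0.038     ]
[395.81076 241.1351 ] [ 0.5270163  -0.09151896  0.038     ]
ctr [0.56848273 0.04827279 0.038     ]Traceback (most recent call last):
  File "<stdin>", line 11, in <module>
  File "<stdin>", line 7, in big
IndexError: list index out of range
```

Run:
```python
import cv2,numpy as np
from h import *
im=cv2.imread("pics/top0.png")
crop=cv2.resize(im[180:285,180:410],None,fx=3.4,fy=3.4,interpolation=cv2.INTER_CUBIC);cv2.imwrite("pics/c1.png",crop)
H,S,V=cv2.split(cv2.cvtColor(im,cv2.COLOR_BGR2HSV))
print(H[203,222:238],S[203,222:238],V[203,222:238])
d=np.array([-.185,-.983])
# bars: V profile along rail line (z=.044)
e=np.array([.5957,.1926])
out=[]
for s in np.arange(0,.14,.003):
    vs=[]
    for w in np.linspace(-.008,.008,9):
        P=np.r_[e+d*s+w*np.array([.983,-.185]),.042];u=proj("top",P);vs.append(cv2.getRectSubPix(V,(1,1),tuple(map(float,u)))[0,0])
    out.append((round(float(s),3),int(np.mean(vs)),[round(x) for x in u]))
print(*[f"{a}:{b}" for a,b,_ in out])
```

```text
[ 19  19  20  22  23  24  25  24  24  24  22  20 115 120 111 115] [118 131 125 122 118 117 116 117 118 116 123 126  28  16  20  18] [149 175 176 174 175 177 174 176 175 178 170 125  55  81  88  87]
0.0:114 0.003:177 0.006:180 0.009:181 0.012:180 0.015:180 0.018:180 0.021:180 0.024:180 0.027:180 0.03:180 0.033:180 0.036:180 0.039:180 0.042:181 0.045:181 0.048:180 0.051:180 0.054:181 0.057:180 0.06:180 0.063:180 0.066:180 0.069:180 0.072:177 0.075:159 0.078:155 0.081:156 0.084:166 0.087:172 0.09:153 0.093:181 0.096:175 0.099:155 0.102:177 0.105:155 0.108:161 0.111:153 0.114:162 0.117:181 0.12:180 0.123:180 0.126:180 0.129:180 0.132:180 0.135:180 0.138:180
```

View pics/c1.png

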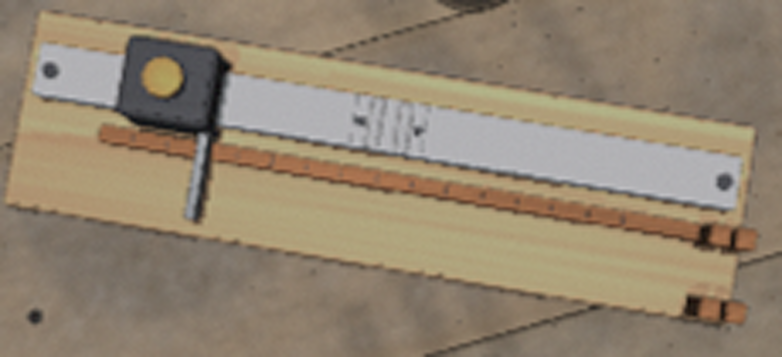

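```bash
cat >> h.py <<'E'
from scipy.spatial.transform import Rotation as Ro
def plan(wps,step=.04,n=8):
    """wps: list of (x,y,z,yaw); prints n rows in tool axes from the present pose, tool straight down"""
    o=env.get_obs();p=np.array(o["tool_pos"]);Rc=Ro.from_euler("xyz",o["tool_rot"],degrees=True)
    print("pose",p.round(4),o["tool_rot"].round(1),"F",o["force"].round(1),"t",round(o["time_s"],2))
    k=0
    for w in wps:
        w=np.array(w,float);Rt=Ro.from_euler("xyz",[180,0,w[3]],degrees=True)
        m=int(np.ceil(max(np.linalg.norm(w[:3]-p)/step,np.degrees((Rc.inv()*Rt).magnitude())/7,1)))
        for i in range(m):
            if k>=n:return
            d=(w[:3]-p)/(m-i);r=(Rc.inv()*Rt).as_rotvec(degrees=True)/(m-i)
            print((Rc.inv().apply(d)).round(3).tolist(),r.round(1).tolist());p=p+d;Rc=Rc*Ro.from_rotvec(r,degrees=True);k+=1
E
python3 - <<'E'
from h import *
k=ray("top",(227.6,202.4),.1155);print("knob",k)
d=np.array([-.185,-.983]);e=np.array([.5957,.1926])
n=e+d*.094;print("notch",n,"rail line offset of knob",np.dot(k[:2]-e,[.983,-.185]),"travel needed",np.dot(n-k[:2],d))
print("approach",k[:2]-d*.06)
for z in(0,.05,.1,.2):print("clamp front",z,ray("top",(236,152),z)[:2],ray("top",(233,140),z)[:2])
print("side check knob,notch",proj("side",k),proj("side",[*n,.04]),proj("side",[.72,.2,.1]),proj("side",[.72,.2,.0]))
plan([(.20,-.403,.21,-63.5),(.29,-.34,.21,-55),(.38,-.23,.21,-45)])
E
```

```text
knob [0.59863101 0.21675474 0.1155    ]
notch [0.57831  0.100198] rail line offset of knob -0.001587445586421057 travel needed 0.11833466011526772
approach [0.60973101 0.27573474]
clamp front 0 [0.71393746 0.2138703 ] [0.73876862 0.21970366]
clamp front 0.05 [0.70279867 0.20833646] [0.72631838 0.21386173]
clamp front 0.1 [0.69165989 0.20280261] [0.71386814 0.20801979]
clamp front 0.2 [0.66938231 0.19173492] [0.68896766 0.19633593]
side check knob,notch [285.23172476 170.32030033] [284.46251985 227.63618469] [343.14401799 177.94077183] [339.70985108 221.03148604]
pose [ 0.2899 -0.5812  0.2216] [ 1.80e+02  1.00e-01 -6.35e+01] F [ 0.5 -0.4 -0.2] t 0.1
[-0.04, 0.0, 0.002] [0.0, 0.0, 0.0]
[-0.04, 0.0, 0.002] [0.0, 0.0, 0.0]
[-0.04, 0.0, 0.002] [0.0, 0.0, 0.0]
[-0.04, 0.0, 0.002] [0.0, 0.0, 0.0]
[-0.04, 0.0, 0.002] [0.0, 0.0, 0.0]
[-0.005, -0.036, -0.0] [-0.0, 0.0, -2.8]
[-0.004, -0.036, -0.0] [-0.0, 0.0, -2.8]
[-0.002, -0.037, -0.0] [-0.0, 0.0, -2.8]
```

{"name": "carry_out", "arguments": {
  "plan": [
    {"grip": 1,"dp": [-0.04,0,0.001],"rotation": [0,0,0]},
    {"grip": 1,"dp": [-0.04,0,0.001],"rotation": [0,0,0]},
    {"grip": 1,"dp": [-0.04,0,0.001],"rotation": [0,0,0]},
    {"grip": 1,"dp": [-0.04,0,0.001],"rotation": [0,0,0]},
    {"grip": 1,"dp": [-0.03,0,0.001],"rotation": [0,0,0]}
  ]
}}

```text
time_s: 0.52
tool_pos: [0.2033, -0.4074, 0.2071]
tool_rot: [-180.0, 0.8, -63.5]
force: [0.2, 0.0, 0.1]
grip_width: 0.0614
```

```bash
python3 -c "
from h import *
plan([(.29,-.34,.21,-45),(.38,-.23,.21,-15),(.44,-.05,.21,10)])"
```

```text
pose [ 0.2033 -0.4074  0.2071] [-180.     0.8  -63.5] F [0.2 0.  0.1] t 0.52
[-0.007, -0.036, -0.001] [-0.1, 0.3, -6.2]
[-0.003, -0.036, -0.001] [-0.1, 0.3, -6.2]
[0.001, -0.037, -0.001] [-0.1, 0.3, -6.2]
[-0.003, -0.028, -0.0] [0.0, 0.0, -6.0]
[0.0, -0.028, -0.0] [0.0, 0.0, -6.0]
[0.003, -0.028, -0.0] [0.0, 0.0, -6.0]
[0.006, -0.028, -0.0] [0.0, 0.0, -6.0]
[0.009, -0.027, -0.0] [0.0, 0.0, -6.0]
```

{"name": "carry_out", "arguments": {
  "plan": [
    {"grip": 1,"dp": [-0.007,-0.036,-0.002],"rotation": [0,0.2,-6.2]},
    {"grip": 1,"dp": [-0.003,-0.036,-0.002],"rotation": [0,0.2,-6.2]},
    {"grip": 1,"dp": [0.001,-0.037,-0.002],"rotation": [0,0.2,-6.2]},
    {"grip": 1,"dp": [-0.003,-0.036,-0.002],"rotation": [0,0,-6.5]},
    {"grip": 1,"dp": [0,-0.036,0],"rotation": [0,0,-6.5]},
    {"grip": 1,"dp": [0.003,-0.036,0],"rotation": [0,0,-6.5]},
    {"grip": 1,"dp": [0.008,-0.036,0],"rotation": [0,0,-6.5]},
    {"grip": 1,"dp": [0.012,-0.036,0],"rotation": [0,0,-6.5]}
  ]
}}

```text
time_s: 1.18
tool_pos: [0.3967, -0.1868, 0.2133]
tool_rot: [-179.9, 0.3, -11.3]
force: [0.4, -0.7, 0.3]
grip_width: 0.0085
```

```bash
python3 -c "
from h import *
plan([(.44,-.03,.22,20),(.43,.15,.22,50),(.58,.28,.2,79.3)])"
```

```text
pose [ 0.3967 -0.1868  0.2133] [-179.9    0.3  -11.3] F [ 0.4 -0.7  0.3] t 1.18
[0.002, -0.032, -0.001] [-0.0, 0.1, -6.3]
[0.006, -0.032, -0.001] [-0.0, 0.1, -6.3]
[0.009, -0.031, -0.001] [-0.0, 0.1, -6.3]
[0.013, -0.03, -0.001] [-0.0, 0.1, -6.3]
[0.016, -0.028, -0.001] [-0.0, 0.1, -6.3]
[0.01, -0.035, -0.0] [0.0, 0.0, -6.0]
[0.014, -0.033, -0.0] [0.0, 0.0, -6.0]
[0.017, -0.032, -0.0] [0.0, 0.0, -6.0]
```

{"name": "carry_out", "arguments": {
  "plan": [
    {"grip": 1,"dp": [0.002,-0.032,-0.001],"rotation": [0,0.1,-6.3]},
    {"grip": 1,"dp": [0.006,-0.032,-0.001],"rotation": [0,0,-6.3]},
    {"grip": 1,"dp": [0.009,-0.031,-0.001],"rotation": [0,0,-6.3]},
    {"grip": 1,"dp": [0.013,-0.03,-0.001],"rotation": [0,0,-6.3]},
    {"grip": 1,"dp": [0.016,-0.028,-0.001],"rotation": [0,0,-6.3]},
    {"grip": 1,"dp": [0.01,-0.035,0],"rotation": [0,0,-6]},
    {"grip": 1,"dp": [0.014,-0.033,0],"rotation": [0,0,-6]},
    {"grip": 1,"dp": [0.017,-0.032,0],"rotation": [0,0,-6]}
  ]
}}

```text
time_s: 1.85
tool_pos: [0.4289, 0.0919, 0.2175]
tool_rot: [-179.7, -0.0, 40.8]
force: [1.7, 0.6, -0.2]
grip_width: 0.0005
```

```bash
python3 -c "
from h import *
plan([(.44,.17,.21,50),(.6107,.281,.20,79.3)])"
```

```text
pose [0.4289 0.0919 0.2175] [-179.7   -0.    40.8] F [ 1.7  0.6 -0.2] t 1.85
[0.03, -0.026, 0.004] [-0.2, -0.0, -4.6]
[0.032, -0.023, 0.004] [-0.2, -0.0, -4.6]
[0.032, 0.01, 0.002] [-0.0, 0.0, -4.9]
[0.031, 0.013, 0.002] [-0.0, 0.0, -4.9]
[0.03, 0.015, 0.002] [-0.0, 0.0, -4.9]
[0.029, 0.018, 0.002] [-0.0, 0.0, -4.9]
[0.027, 0.02, 0.002] [-0.0, 0.0, -4.9]
[0.025, 0.022, 0.002] [-0.0, 0.0, -4.9]
```

{"name": "carry_out", "arguments": {
  "plan": [
    {"grip": 1,"dp": [0.03,-0.026,0.003],"rotation": [-0.2,0,-4.6]},
    {"grip": 1,"dp": [0.032,-0.023,0.003],"rotation": [-0.1,0,-4.6]},
    {"grip": 1,"dp": [0.032,0.01,0.002],"rotation": [0,0,-4.9]},
    {"grip": 1,"dp": [0.031,0.013,0.002],"rotation": [0,0,-4.9]},
    {"grip": 1,"dp": [0.03,0.015,0.002],"rotation": [0,0,-4.9]},
    {"grip": 1,"dp": [0.029,0.018,0.002],"rotation": [0,0,-4.9]},
    {"grip": 1,"dp": [0.027,0.02,0.002],"rotation": [0,0,-4.9]},
    {"grip": 1,"dp": [0.025,0.022,0.002],"rotation": [0,0,-4.9]}
  ]
}}

```text
time_s: 2.52
tool_pos: [0.6055, 0.2989, 0.1983]
tool_rot: [179.8, 0.3, 81.9]
force: [-0.2, 0.5, 1.0]
grip_width: 0.0003
```

```bash
python3 -c "
from h import *
import cv2
plan([(.6107,.281,.19,79.3),(.6107,.281,.13,79.3)],step=.03)
a=env.read_camera('top')[120:300,150:420,::-1];b=env.read_camera('side')[100:310,180:440,::-1]
cv2.imwrite('pics/c2.png',np.hstack([cv2.resize(a,(390,260)),cv2.resize(b,(390,315))[:260]]))"
```

```text
pose [0.6055 0.2989 0.1983] [179.8   0.3  81.9] F [-0.2  0.5  1. ] t 2.52
[-0.017, 0.008, 0.008] [0.2, 0.3, 2.6]
[-0.0, -0.0, 0.03] [-0.0, -0.0, 0.0]
[-0.0, -0.0, 0.03] [-0.0, -0.0, 0.0]
```

View pics/c2.png

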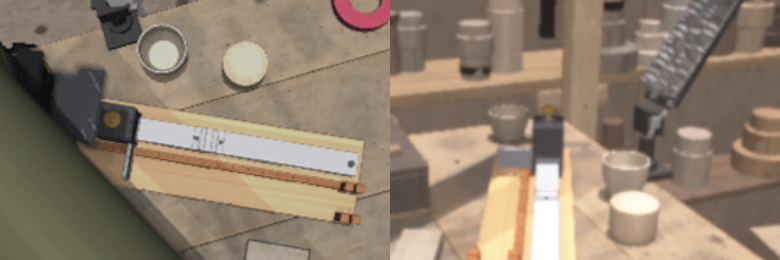

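{"name": "carry_out", "arguments": {
  "plan": [
    {"grip": 1,"dp": [-0.017,0.008,0.008],"rotation": [0.2,0.3,2.6]},
    {"grip": 1,"dp": [0,0,0.02],"rotation": [0,0,0]},
    {"grip": 1,"dp": [0,0,0.02],"rotation": [0,0,0]},
    {"grip": 1,"dp": [0,0,0.01],"rotation": [0,0,0]},
    {"grip": 1,"dp": [0,0,0],"rotation": [0,0,0]}
  ]
}}

```text
time_s: 3.03
tool_pos: [0.6092, 0.2832, 0.1314]
tool_rot: [-179.3, -0.2, 79.1]
force: [-0.0, -0.3, -0.4]
grip_width: 0.0005
```

```bash
python3 -c "
from h import *
plan([(.6107,.281,.13,79.3),(.6107,.281,.072,79.3)],step=.03)"
```

```text
pose [0.6092 0.2832 0.1314] [-179.3   -0.2   79.1] F [-0.  -0.3 -0.4] t 3.03
[-0.002, 0.002, 0.001] [-0.7, -0.2, -0.2]
[-0.0, -0.0, 0.029] [-0.0, -0.0, 0.0]
[-0.0, -0.0, 0.029] [-0.0, -0.0, 0.0]
```

{"name": "carry_out", "arguments": {
  "plan": [
    {"grip": 1,"dp": [-0.001,0.002,0.02],"rotation": [-0.7,-0.2,0]},
    {"grip": 1,"dp": [0,0,0.02],"rotation": [0,0,0]},
    {"grip": 1,"dp": [0,0,0.019],"rotation": [0,0,0]},
    {"grip": 1,"dp": [0,0,0],"rotation": [0,0,0]},
    {"grip": 1,"dp": [-0.01,0,0],"rotation": [0,0,0]},
    {"grip": 1,"dp": [-0.006,0,0],"rotation": [0,0,0]},
    {"grip": 1,"dp": [-0.004,0,0],"rotation": [0,0,0]},
    {"grip": 1,"dp": [-0.004,0,0],"rotation": [0,0,0]}
  ]
}}

```text
time_s: 3.7
tool_pos: [0.6073, 0.2575, 0.0803]
tool_rot: [179.5, -0.1, 79.0]
force: [0.6, -0.1, -0.0]
grip_width: 0.0003
```

```bash
python3 -c "
from h import *
import cv2
plan([(.596,.18,.072,79.3)],step=.008)
a=env.read_camera('top')[120:300,150:420,::-1];b=env.read_camera('side')[100:310,180:440,::-1]
cv2.imwrite('pics/c3.png',np.hstack([cv2.resize(a,(390,260)),cv2.resize(b,(390,315))[:260]]))"
```

```text
pose [0.6073 0.2575 0.0803] [ 1.795e+02 -1.000e-01  7.900e+01] F [ 0.6 -0.1 -0. ] t 3.7
[-0.008, 0.0, 0.001] [0.1, -0.0, -0.0]
[-0.008, 0.0, 0.001] [0.1, -0.0, -0.0]
[-0.008, 0.0, 0.001] [0.1, -0.0, -0.0]
[-0.008, 0.0, 0.001] [0.1, -0.0, -0.0]
[-0.008, 0.0, 0.001] [0.1, -0.0, -0.0]
[-0.008, 0.0, 0.001] [0.1, -0.0, -0.0]
[-0.008, 0.0, 0.001] [0.1, -0.0, -0.0]
[-0.008, 0.0, 0.001] [0.1, -0.0, -0.0]
```

View pics/c3.png

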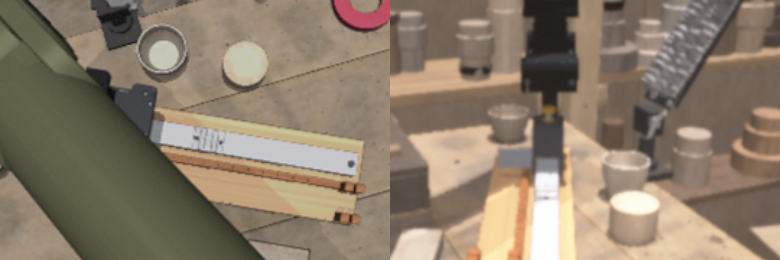

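{"name": "carry_out", "arguments": {
  "plan": [
    {"grip": 1,"dp": [-0.006,0,0.001],"rotation": [0.1,0,0]},
    {"grip": 1,"dp": [-0.008,0,0.001],"rotation": [0.1,0,0]},
    {"grip": 1,"dp": [-0.008,0,0.001],"rotation": [0,0,0]},
    {"grip": 1,"dp": [-0.008,0,0.001],"rotation": [0,0,0]},
    {"grip": 1,"dp": [-0.008,0,0],"rotation": [0,0,0]},
    {"grip": 1,"dp": [-0.008,0,0],"rotation": [0,0,0]},
    {"grip": 1,"dp": [-0.006,0,0],"rotation": [0,0,0]},
    {"grip": 1,"dp": [-0.004,0,0],"rotation": [0,0,0]}
  ]
}}

```text
time_s: 4.47
tool_pos: [0.5972, 0.2017, 0.0788]
tool_rot: [179.4, -0.6, 79.1]
force: [0.3, 2.1, 1.3]
grip_width: 0.0005
```

```bash
python3 -c "
from h import *
plan([(.596,.18,.078,79.3)],step=.005)"
```

```text
pose [0.5972 0.2017 0.0788] [179.4  -0.6  79.1] F [0.3 2.1 1.3] t 4.47
[-0.004, 0.001, 0.0] [0.1, -0.1, -0.0]
[-0.004, 0.001, 0.0] [0.1, -0.1, -0.0]
[-0.004, 0.001, 0.0] [0.1, -0.1, -0.0]
[-0.004, 0.001, 0.0] [0.1, -0.1, -0.0]
[-0.004, 0.001, 0.0] [0.1, -0.1, -0.0]
```

{"name": "carry_out", "arguments": {
  "plan": [
    {"grip": 1,"dp": [-0.004,0,0],"rotation": [0.1,-0.1,0]},
    {"grip": 1,"dp": [-0.005,0,0],"rotation": [0.1,0,0]},
    {"grip": 1,"dp": [-0.005,0,0],"rotation": [0,0,0]},
    {"grip": 1,"dp": [-0.005,0,0],"rotation": [0,0,0]},
    {"grip": 1,"dp": [-0.005,0,0],"rotation": [0,0,0]},
    {"grip": 1,"dp": [-0.004,0,0],"rotation": [0,0,0]},
    {"grip": 1,"dp": [-0.003,0,0],"rotation": [0,0,0]}
  ]
}}

```text
time_s: 5.05
tool_pos: [0.5908, 0.1673, 0.0785]
tool_rot: [179.7, -0.5, 79.1]
force: [0.7, 1.3, 1.5]
grip_width: -0.0002
```

```bash
python3 -c "
from h import *
plan([(.586,.14,.078,79.3)],step=.005)"
```

```text
pose [0.5908 0.1673 0.0785] [179.7  -0.5  79.1] F [0.7 1.3 1.5] t 5.05
[-0.005, 0.0, 0.0] [0.1, -0.1, -0.0]
[-0.005, 0.0, 0.0] [0.1, -0.1, -0.0]
[-0.005, 0.0, 0.0] [0.1, -0.1, -0.0]
[-0.005, 0.0, 0.0] [0.1, -0.1, -0.0]
[-0.005, 0.0, 0.0] [0.1, -0.1, -0.0]
[-0.005, 0.0, 0.0] [0.1, -0.1, -0.0]
```

{"name": "carry_out", "arguments": {
  "plan": [
    {"grip": 1,"dp": [-0.003,0,0],"rotation": [0,-0.1,0]},
    {"grip": 1,"dp": [-0.003,0,0],"rotation": [0,0,0]},
    {"grip": 1,"dp": [-0.002,0,0],"rotation": [0,0,0]}
  ]
}}

```text
time_s: 5.3
tool_pos: [0.589, 0.1579, 0.0783]
tool_rot: [179.7, -0.3, 79.0]
force: [0.1, 2.3, 0.1]
grip_width: 0.0005
```

{"name": "carry_out", "arguments": {
  "plan": [
    {"grip": 1,"dp": [-0.002,0,0],"rotation": [0,0,0]},
    {"grip": 1,"dp": [-0.002,0,0],"rotation": [0,0,0]}
  ]
}}

```text
time_s: 5.47
tool_pos: [0.5881, 0.1535, 0.0782]
tool_rot: [179.7, -0.3, 79.1]
force: [0.9, 2.2, 1.3]
grip_width: 0.0008
```

{"name": "carry_out", "arguments": {
  "plan": [
    {"grip": 1,"dp": [-0.002,0,0],"rotation": [0,0,0]}
  ]
}}

```text
time_s: 5.55
tool_pos: [0.5877, 0.1514, 0.0782]
tool_rot: [179.7, -0.3, 79.1]
force: [-0.1, 1.7, 0.8]
grip_width: 0.0001
```

{"name": "carry_out", "arguments": {
  "plan": [
    {"grip": 1,"dp": [-0.002,0,0],"rotation": [0,0,0]}
  ]
}}

```text
time_s: 5.63
tool_pos: [0.5874, 0.1495, 0.0782]
tool_rot: [179.7, -0.3, 79.1]
force: [1.3, 4.2, 0.5]
grip_width: 0.0002
```

Force rising: the first bar.

{"name": "carry_out", "arguments": {
  "plan": [
    {"grip": 1,"dp": [-0.002,0,0],"rotation": [0,0,0]}
  ]
}}

```text
time_s: 5.72
tool_pos: [0.5873, 0.1493, 0.0782]
tool_rot: [179.6, -0.5, 79.1]
force: [2.4, 6.9, -3.3]
grip_width: 0.0004
```

{"name": "carry_out", "arguments": {
  "plan": [
    {"grip": 1,"dp": [-0.002,0,0],"rotation": [0,0,0]}
  ]
}}

```text
time_s: 5.8
tool_pos: [0.5873, 0.1491, 0.0783]
tool_rot: [179.6, -0.7, 79.2]
force: [2.1, 4.8, -2.5]
grip_width: 0.0002
```

{"name": "carry_out", "arguments": {
  "plan": [
    {"grip": 1,"dp": [-0.003,0,0],"rotation": [0,0.2,0]}
  ]
}}

```text
time_s: 5.88
tool_pos: [0.5873, 0.1491, 0.0784]
tool_rot: [179.5, -1.2, 79.3]
force: [3.7, 8.4, -3.0]
grip_width: 0.0006
```

{"name": "carry_out", "arguments": {
  "plan": [
    {"grip": 1,"dp": [-0.004,0,0],"rotation": [0,0.2,0]}
  ]
}}

```text
time_s: 5.97
tool_pos: [0.5872, 0.1491, 0.0785]
tool_rot: [179.4, -1.8, 79.4]
force: [4.2, 9.3, -5.4]
grip_width: 0.0005
```

{"name": "carry_out", "arguments": {
  "plan": [
    {"grip": 1,"dp": [-0.004,0,0],"rotation": [0,-1,0]}
  ]
}}

```text
time_s: 6.05
tool_pos: [0.5872, 0.1488, 0.0785]
tool_rot: [179.3, -1.2, 79.5]
force: [4.0, 9.3, -6.2]
grip_width: 0.0007
```

{"name": "carry_out", "arguments": {
  "plan": [
    {"grip": 1,"dp": [-0.005,0,0],"rotation": [0,-1,0]}
  ]
}}

```text
time_s: 6.13
tool_pos: [0.5871, 0.1486, 0.0784]
tool_rot: [179.2, -0.7, 79.6]
force: [5.5, 12.3, -7.6]
grip_width: 0.0006
```

{"name": "carry_out", "arguments": {
  "plan": [
    {"grip": 1,"dp": [-0.005,0,0],"rotation": [0.3,-0.6,0.2]}
  ]
}}

```text
time_s: 6.22
tool_pos: [0.5869, 0.1487, 0.0785]
tool_rot: [179.3, -0.5, 79.6]
force: [5.2, 9.4, -5.5]
grip_width: 0.0005
```

```bash
python3 -c "
from h import *
import cv2
plan([(.586,.1395,.078,79.3)],step=.005)
a=env.read_camera('top')[160:280,180:360,::-1];b=env.read_camera('side')[120:300,200:380,::-1]
cv2.imwrite('pics/c4.png',np.hstack([cv2.resize(a,(390,260)),cv2.resize(b,(390,390))[:260]]))"
```

```text
pose [0.5869 0.1487 0.0785] [179.3  -0.5  79.6] F [ 5.2  9.4 -5.5] t 6.22
[-0.005, 0.0, 0.0] [0.3, -0.3, 0.1]
[-0.005, 0.0, 0.0] [0.3, -0.3, 0.1]
```

View pics/c4.png

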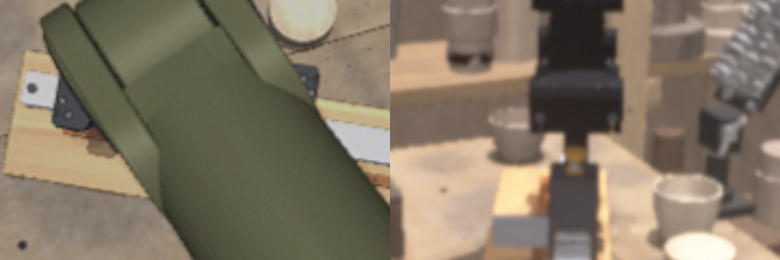

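{"name": "carry_out", "arguments": {
  "plan": [
    {"grip": 1,"dp": [-0.006,0,0],"rotation": [0.3,-0.3,0.1]}
  ]
}}

```text
time_s: 6.4
tool_pos: [0.5867, 0.1487, 0.0787]
tool_rot: [179.5, -0.8, 79.7]
force: [6.9, 12.0, -7.7]
grip_width: 0.0005
```

{"name": "carry_out", "arguments": {
  "plan": [
    {"grip": 1,"dp": [-0.006,0,0],"rotation": [0.3,0,0.1]}
  ]
}}

```text
time_s: 6.48
tool_pos: [0.5866, 0.1489, 0.0788]
tool_rot: [179.7, -1.3, 79.8]
force: [6.7, 11.3, -6.9]
grip_width: 0.0009
```

{"name": "carry_out", "arguments": {
  "plan": [
    {"grip": 1,"dp": [-0.006,0.002,0.002],"rotation": [0,-0.8,0.4]}
  ]
}}

```text
time_s: 6.57
tool_pos: [0.5875, 0.1487, 0.0779]
tool_rot: [179.7, -1.1, 79.6]
force: [-1.3, 9.8, 6.4]
grip_width: 0.0006
```

{"name": "carry_out", "arguments": {
  "plan": [
    {"grip": 1,"dp": [-0.007,0.002,0.001],"rotation": [0,-0.8,0.4]}
  ]
}}

```text
time_s: 6.65
tool_pos: [0.5877, 0.1485, 0.0777]
tool_rot: [179.7, -0.8, 79.4]
force: [-0.4, 13.5, 0.4]
grip_width: 0.0005
```

{"name": "carry_out", "arguments": {
  "plan": [
    {"grip": 1,"dp": [-0.008,0,0],"rotation": [0,-0.8,0.1]}
  ]
}}

```text
time_s: 6.73
tool_pos: [0.5872, 0.1484, 0.0781]
tool_rot: [179.6, -0.7, 79.5]
force: [8.7, 15.8, -10.8]
grip_width: 0.0004
```

{"name": "carry_out", "arguments": {
  "plan": [
    {"grip": 1,"dp": [-0.008,0.002,0.002],"rotation": [0,-0.8,0.2]}
  ]
}}

```text
time_s: 6.82
tool_pos: [0.5877, 0.1484, 0.0776]
tool_rot: [179.5, -0.6, 79.6]
force: [-1.5, 12.1, 8.7]
grip_width: 0.0003
```

{"name": "carry_out", "arguments": {
  "plan": [
    {"grip": 1,"dp": [-0.009,0.001,0.001],"rotation": [0,-0.7,0.1]}
  ]
}}

```text
time_s: 6.9
tool_pos: [0.5876, 0.1483, 0.0777]
tool_rot: [179.4, -0.6, 79.8]
force: [5.9, 16.0, -6.2]
grip_width: 0.0002
```

{"name": "carry_out", "arguments": {
  "plan": [
    {"grip": 1,"dp": [-0.01,0.001,0.001],"rotation": [0,-0.6,0.2]}
  ]
}}

```text
time_s: 6.98
tool_pos: [0.5876, 0.1482, 0.0777]
tool_rot: [179.3, -0.8, 79.9]
force: [6.1, 18.2, -5.9]
grip_width: 0.0006
```

```bash
python3 -c "
from h import *
import cv2
o=env.get_obs();print(o['force'],o['wrist_torque'],o['qpos'].round(1),o['tool_pos'])
b=env.read_camera('side')[110:260,215:375,::-1];a=env.read_camera('top')[:,:,::-1]
cv2.imwrite('pics/c5.png',np.hstack([cv2.resize(b,None,fx=2.8,fy=2.8,interpolation=2),cv2.resize(a,(340,420))[:420]]))
print(env.get_obs()['force'],proj('side',[.5783,.1002,.04]),proj('side',o['tool_pos']))"
```

```text
[ 6.05372457 18.22124546 -5.87099608] [ 4.24085232 -1.35203689 -0.03408485] [ 23.2  26.6 -49.3  98.7  21.9  63.8  47.4] [0.58760679 0.14824522 0.0777417 ]
[ 4.64222607 17.62059737 -5.12698011] [284.45717144 227.63601546] [285.3358426  199.64766076]
```

View pics/c5.png

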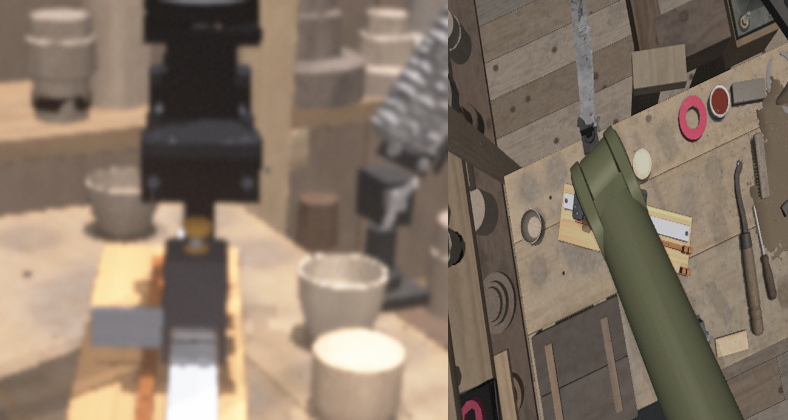

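{"name": "carry_out", "arguments": {
  "plan": [
    {"grip": 1,"dp": [0.006,0,0],"rotation": [0.3,-0.7,0.5]},
    {"grip": 1,"dp": [0,0,0.005],"rotation": [0.3,0,0]},
    {"grip": 1,"dp": [0,0,0.005],"rotation": [0,0,0]},
    {"grip": 1,"dp": [0,0,0.003],"rotation": [0,0,0]},
    {"grip": 1,"dp": [0,0,0],"rotation": [0,0,0]}
  ]
}}

```text
time_s: 7.5
tool_pos: [0.5868, 0.1546, 0.0623]
tool_rot: [-179.9, -0.1, 79.6]
force: [-0.5, -0.1, 0.5]
grip_width: 0.0002
```

```bash
python3 -c "
from h import *
plan([(.5888,.150,.063,79.3)],step=.005);print(env.get_obs()['wrist_torque'])"
```

```text
pose [0.5868 0.1546 0.0623] [-1.799e+02 -1.000e-01  7.960e+01] F [-0.5 -0.1  0.5] t 7.5
[-0.002, 0.001, -0.0] [-0.0, -0.0, 0.1]
[-0.002, 0.001, -0.0] [-0.0, -0.0, 0.1]
[ 0.05558696 -0.14345303 -0.00286873]
```

{"name": "carry_out", "arguments": {
  "plan": [
    {"grip": 1,"dp": [-0.003,0.002,0],"rotation": [0,0,0.1]},
    {"grip": 1,"dp": [-0.003,0,0],"rotation": [0,0,0]}
  ]
}}

```text
time_s: 7.67
tool_pos: [0.5869, 0.1516, 0.062]
tool_rot: [-179.8, -0.4, 79.5]
force: [3.2, 11.0, -2.3]
grip_width: 0.0007
```

{"name": "carry_out", "arguments": {
  "plan": [
    {"grip": 1,"dp": [-0.005,0,0],"rotation": [0,0,0]}
  ]
}}

```text
time_s: 7.75
tool_pos: [0.5869, 0.1515, 0.0625]
tool_rot: [-179.9, -1.0, 79.6]
force: [4.8, 14.0, -6.0]
grip_width: 0.001
```

{"name": "carry_out", "arguments": {
  "plan": [
    {"grip": 1,"dp": [-0.006,0,0],"rotation": [0,0,0]}
  ]
}}

```text
time_s: 7.83
tool_pos: [0.5868, 0.1517, 0.063]
tool_rot: [180.0, -1.6, 79.8]
force: [5.9, 15.0, -5.9]
grip_width: 0.0008
```

{"name": "carry_out", "arguments": {
  "plan": [
    {"grip": 1,"dp": [-0.008,0.001,0.001],"rotation": [0,-0.3,0]}
  ]
}}

```text
time_s: 7.92
tool_pos: [0.5869, 0.1517, 0.063]
tool_rot: [179.9, -2.1, 80.0]
force: [1.3, 18.8, 0.3]
grip_width: 0.0008
```

```bash
python3 -c "
from h import *
import cv2
o=env.get_obs();F=o['force'];T=o['wrist_torque'];print(F,T,T[0]/F[1])
for y,x in((.1002,.5783),(.108,.5798),(.116,.581)):print(y,'knob top',proj('side',[x,y,.1155]),'front bot',proj('side',[x-.0046,y-.0246,.046]),'front top',proj('side',[x-.0046,y-.0246,.095]))
b0=cv2.imread('pics/side0.png')[150:220,255:315];print('start knob',proj('side',[.5986,.2168,.1155]),'fb',proj('side',[.594,.1922,.046]),'ft',proj('side',[.594,.1922,.095]))
b=env.read_camera('side')[170:240,255:315,::-1]
cv2.imwrite('pics/c6.png',np.hstack([cv2.resize(q,None,fx=6.5,fy=6.5,interpolation=0) for q in(b0,b)]))"
```

```text
[ 1.26158389 18.75168056  0.32806875] [ 3.74060575 -0.38940863 -0.09659889] 0.19948109410320253
0.1002 knob top [285.43047092 190.60638604] front bot [284.38980758 230.56882877] front top [285.03156751 206.16161271]
0.108 knob top [285.489496   189.07971694] front bot [284.45763883 228.70013974] front top [285.09525138 204.46748985]
0.116 knob top [285.37103915 187.54864193] front bot [284.34891174 226.82685914] front top [284.9782069  202.76941883]
start knob [285.21326993 170.31395531] fb [284.29467929 205.72166393] ft [284.85820673 183.69052326]
```

View pics/c6.png

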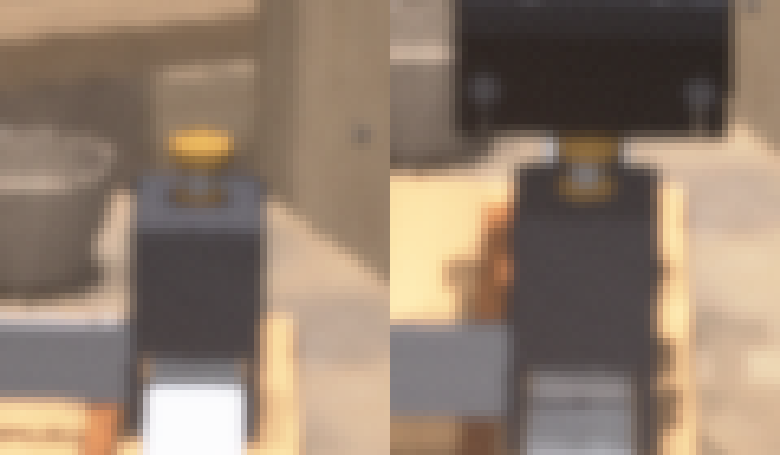

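{"name": "carry_out", "arguments": {
  "plan": [
    {"grip": 1,"dp": [0.005,0,-0.004],"rotation": [0,-2,0.5]},
    {"grip": 1,"dp": [0,0.001,-0.004],"rotation": [0,-0.5,0.2]},
    {"grip": 1,"dp": [0,0.001,0],"rotation": [0,0,0]}
  ]
}}

```text
time_s: 8.22
tool_pos: [0.5896, 0.1573, 0.0718]
tool_rot: [179.9, 0.3, 79.3]
force: [0.2, -0.9, 0.4]
grip_width: 0.0006
```

{"name": "carry_out", "arguments": {
  "plan": [
    {"grip": 1,"dp": [-0.003,0,0],"rotation": [0,0,0]}
  ]
}}

```text
time_s: 8.3
tool_pos: [0.5893, 0.1538, 0.0719]
tool_rot: [179.9, 0.3, 79.3]
force: [0.1, -0.2, -0.4]
grip_width: 0.0006
```

{"name": "carry_out", "arguments": {
  "plan": [
    {"grip": 1,"dp": [-0.004,0,0],"rotation": [0,0,0]}
  ]
}}

```text
time_s: 8.38
tool_pos: [0.5888, 0.1491, 0.0718]
tool_rot: [179.9, 0.3, 79.3]
force: [0.9, 10.6, 0.0]
grip_width: 0.0003
```

{"name": "carry_out", "arguments": {
  "plan": [
    {"grip": 1,"dp": [-0.008,0,0],"rotation": [0,-0.8,0]}
  ]
}}

```text
time_s: 8.47
tool_pos: [0.5885, 0.1478, 0.0721]
tool_rot: [179.7, 0.3, 79.3]
force: [10.2, 28.3, -14.8]
grip_width: 0.0001
```

{"name": "carry_out", "arguments": {
  "plan": [
    {"grip": 1,"dp": [-0.01,0.001,0.001],"rotation": [0,-1.5,0]}
  ]
}}

```text
time_s: 8.55
tool_pos: [0.588, 0.1447, 0.0718]
tool_rot: [179.7, 1.0, 79.5]
force: [-0.2, 8.6, 0.8]
grip_width: 0.0005
```

```bash
python3 -c "
from h import *
o=env.get_obs();print(o['force'],o['wrist_torque'],o['tool_pos'],o['tool_rot'],o['effort'].round(1))
env.read_camera('side');o=env.get_obs();print(o['force'],o['wrist_torque'],o['tool_pos'],o['tool_rot'])"
```

```text
[-0.21299721  8.60743667  0.83605546] [ 1.80492682 -0.16941534  0.01023514] [0.587989   0.1447462  0.07181211] [179.66305688   1.0354122   79.47081786] [  8.6 -43.2  -2.8 -25.6   2.6   2.    0.2]
[-0.94350288  2.91638873  1.31594435] [ 0.53465606 -0.00542992 -0.00458643] [0.58741627 0.14148584 0.07161095] [179.71422993   1.44463463  79.4600563 ]
```

{"name": "carry_out", "arguments": {
  "plan": [
    {"grip": 1,"dp": [0.008,0,0],"rotation": [0,1,0]},
    {"grip": 1,"dp": [0.008,0,0],"rotation": [0,0.4,0]},
    {"grip": 1,"dp": [0,0,0],"rotation": [0,0,0]}
  ]
}}

```text
time_s: 8.85
tool_pos: [0.5906, 0.1541, 0.0706]
tool_rot: [179.7, 0.1, 79.2]
force: [0.3, -0.3, 0.2]
grip_width: 0.0001
```

```bash
python3 -c "
from h import *
import cv2
o=env.get_obs();print(o['force'],o['tool_pos'],o['tool_rot'])
b=env.read_camera('side')[170:250,255:315,::-1]
cv2.imwrite('pics/c7.png',cv2.resize(b,None,fx=6.5,fy=6.5,interpolation=0))"
```

```text
[ 0.30630117 -0.34303247  0.20049964] [0.59055932 0.15414265 0.07057071] [1.79748439e+02 7.08915197e-02 7.92471623e+01]
```

View pics/c7.png

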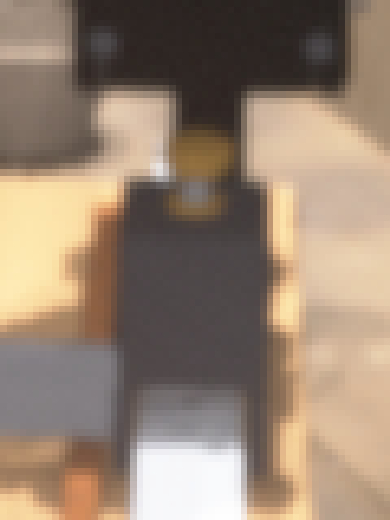

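```bash
python3 -c "
from h import *
import cv2
d=np.array([-.185,-.983]);e=np.array([.5957,.1926])
for s in(.074,.086,.094,.102,.114):print(s,proj('side',[*(e+d*s),.040]).round(1))
im0=cv2.imread('pics/side0.png');b=cv2.imread('pics/c7.png')
g0=cv2.cvtColor(im0,6)
print('start col280-288, rows 205-245',[(v,int(g0[v,277:293].mean())) for v in range(205,246)])
g1=cv2.cvtColor(env.read_camera('side')[:,:,::-1].copy(),6)
print('now',[(v,int(g1[v,277:293].mean())) for v in range(205,246)])"
```

```text
0.074 [284.6 223.2]
0.086 [284.5 225.8]
0.094 [284.5 227.6]
0.102 [284.4 229.5]
0.114 [284.3 232.3]
start col280-288, rows 205-245 [(205, 99), (206, 117), (207, 126), (208, 143), (209, 195), (210, 232), (211, 240), (212, 242), (213, 242), (214, 242), (215, 243), (216, 244), (217, 245), (218, 247), (219, 249), (220, 249), (221, 250), (222, 249), (223, 247), (224, 243), (225, 242), (226, 235), (227, 226), (228, 233), (229, 236), (230, 225), (231, 208), (232, 204), (233, 223), (234, 244), (235, 249), (236, 250), (237, 250), (238, 250), (239, 250), (240, 250), (241, 250), (242, 249), (243, 249), (244, 250), (245, 250)]
now [(205, 64), (206, 67), (207, 71), (208, 72), (209, 72), (210, 73), (211, 73), (212, 73), (213, 73), (214, 74), (215, 74), (216, 74), (217, 74), (218, 74), (219, 74), (220, 74), (221, 74), (222, 74), (223, 75), (224, 75), (225, 75), (226, 75), (227, 75), (228, 79), (229, 91), (230, 105), (231, 109), (232, 116), (233, 127), (234, 132), (235, 134), (236, 141), (237, 153), (238, 173), (239, 210), (240, 235), (241, 242), (242, 243), (243, 243), (244, 243), (245, 243)]
```

{"name": "carry_out", "arguments": {
  "plan": [
    {"grip": 1,"dp": [0.002,0,-0.02],"rotation": [0,0,0]},
    {"grip": 1,"dp": [0,0,-0.025],"rotation": [0,0,0]},
    {"grip": 1,"dp": [0,0,-0.025],"rotation": [0,0,0]},
    {"grip": 1,"dp": [0,0,-0.01],"rotation": [0,0,0]},
    {"grip": 1,"dp": [0,0,0],"rotation": [0,0,0]}
  ]
}}

```text
time_s: 9.37
tool_pos: [0.5895, 0.1494, 0.1501]
tool_rot: [-179.9, 0.5, 78.9]
force: [-0.6, 0.4, -0.6]
grip_width: 0.0005
```

```bash
python3 -c "
from h import *
import cv2
plan([(.578,.1008,.145,79.3)],step=.012)
b=env.read_camera('side')[150:250,225:345,::-1]
cv2.imwrite('pics/c8.png',cv2.resize(b,None,fx=6,fy=6,interpolation=0))"
```

```text
pose [0.5895 0.1494 0.1501] [-179.9    0.5   78.9] F [-0.6  0.4 -0.6] t 9.37
[-0.01, -0.0, 0.001] [-0.0, 0.1, -0.1]
[-0.01, -0.0, 0.001] [-0.0, 0.1, -0.1]
[-0.01, -0.0, 0.001] [-0.0, 0.1, -0.1]
[-0.01, -0.0, 0.001] [-0.0, 0.1, -0.1]
[-0.01, -0.0, 0.001] [-0.0, 0.1, -0.1]
```

View pics/c8.png

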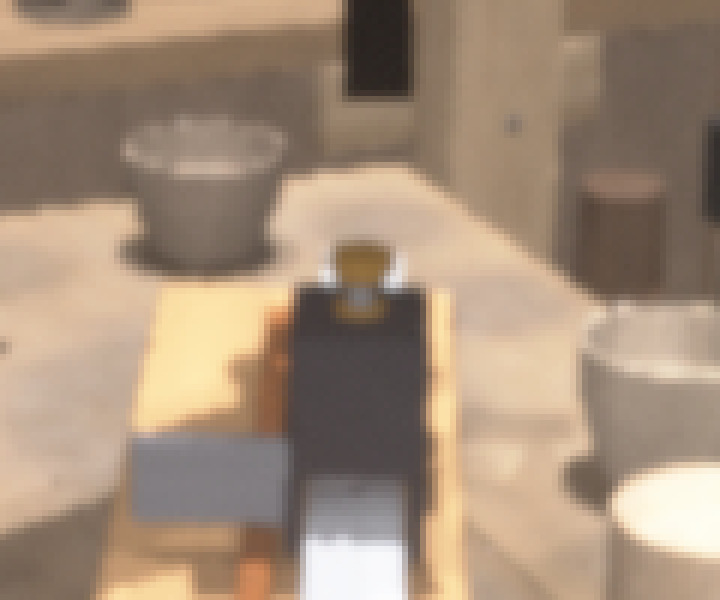

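{"name": "carry_out", "arguments": {
  "plan": [
    {"grip": 1,"dp": [-0.01,0,0],"rotation": [0,0.1,0]},
    {"grip": 1,"dp": [-0.01,0,0],"rotation": [0,0.1,-0.1]},
    {"grip": 1,"dp": [-0.01,0,0.001],"rotation": [0,0.1,-0.1]},
    {"grip": 1,"dp": [-0.01,0,0.001],"rotation": [0,0.1,-0.1]},
    {"grip": 1,"dp": [-0.008,0,0],"rotation": [0,0,-0.1]},
    {"grip": 1,"dp": [0,0,0],"rotation": [0,0,0]}
  ]
}}

```text
time_s: 9.92
tool_pos: [0.5758, 0.0934, 0.1407]
tool_rot: [-179.4, 0.3, 79.2]
force: [0.5, 0.1, 1.1]
grip_width: 0.0003
```

```bash
python3 -c "
from h import *
plan([(.578,.1008,.12,79.3)],step=.01)"
```

```text
pose [0.5758 0.0934 0.1407] [-179.4    0.3   79.2] F [0.5 0.1 1.1] t 9.92
[0.003, 0.0, 0.007] [-0.2, 0.1, -0.0]
[0.003, 0.0, 0.007] [-0.2, 0.1, -0.0]
[0.003, 0.0, 0.007] [-0.2, 0.1, -0.0]
```

{"name": "carry_out", "arguments": {
  "plan": [
    {"grip": 1,"dp": [0.004,0,0.001],"rotation": [-0.2,0.1,0]},
    {"grip": 1,"dp": [0.003,0,0.005],"rotation": [-0.2,0,0]},
    {"grip": 1,"dp": [0,0,0.005],"rotation": [0,0,0]},
    {"grip": 1,"dp": [0,0,0.003],"rotation": [0,0,0]},
    {"grip": 1,"dp": [0,0,0],"rotation": [0,0,0]}
  ]
}}

```text
time_s: 10.33
tool_pos: [0.5767, 0.1008, 0.1245]
tool_rot: [-179.8, 0.2, 79.2]
force: [1.0, 0.7, 0.8]
grip_width: 0.0004
```

{"name": "carry_out", "arguments": {
  "plan": [
    {"grip": 1,"dp": [0,0,0.003],"rotation": [0,0,0]},
    {"grip": 1,"dp": [0,0,0.003],"rotation": [0,0,0]}
  ]
}}

```text
time_s: 10.5
tool_pos: [0.5768, 0.1022, 0.1183]
tool_rot: [-179.8, 0.1, 79.3]
force: [-0.5, 0.1, 0.4]
grip_width: 0.0007
```

{"name": "carry_out", "arguments": {
  "plan": [
    {"grip": 1,"dp": [-0.001,0.001,0.003],"rotation": [0,0,0]},
    {"grip": 1,"dp": [0,0,0.003],"rotation": [0,0,0]}
  ]
}}

```text
time_s: 10.67
tool_pos: [0.5775, 0.1019, 0.1121]
tool_rot: [-179.8, 0.1, 79.3]
force: [-1.1, -1.9, 2.6]
grip_width: 0.0005
```

{"name": "carry_out", "arguments": {
  "plan": [
    {"grip": 1,"dp": [0,0,0.003],"rotation": [0,0,0]},
    {"grip": 1,"dp": [0,0,0.003],"rotation": [0,0,0]}
  ]
}}

```text
time_s: 10.83
tool_pos: [0.5779, 0.1019, 0.1069]
tool_rot: [-179.8, 0.1, 79.3]
force: [-6.4, -1.2, 26.6]
grip_width: 0.0005
```

{"name": "carry_out", "arguments": {
  "plan": [
    {"grip": 1,"dp": [0,0,0.003],"rotation": [0,0,0]},
    {"grip": 1,"dp": [0,0,0.003],"rotation": [0,0,0]}
  ]
}}

```text
time_s: 11.0
tool_pos: [0.5783, 0.1025, 0.107]
tool_rot: [-179.9, 0.3, 79.3]
force: [-9.8, -3.1, 22.9]
grip_width: 0.0003
```

{"name": "carry_out", "arguments": {
  "plan": [
    {"grip": 1,"dp": [0,0,-0.005],"rotation": [0,0,0]},
    {"grip": 1,"dp": [0,0,-0.02],"rotation": [0,0,0]},
    {"grip": 1,"dp": [0,0,-0.03],"rotation": [0,0,0]},
    {"grip": 1,"dp": [0,0,-0.03],"rotation": [0,0,0]},
    {"grip": 1,"dp": [0,0.0,-0.02],"rotation": [0,0,0]},
    {"grip": 1,"dp": [0,-0.03,0],"rotation": [0,0,0]},
    {"grip": 1,"dp": [0,-0.03,0],"rotation": [0,0,0]},
    {"grip": 1,"dp": [0,-0.03,0],"rotation": [0,0,0]}
  ]
}}

```text
time_s: 11.67
tool_pos: [0.4939, 0.1182, 0.2156]
tool_rot: [-180.0, -0.1, 79.0]
force: [-0.4, -0.8, 1.0]
grip_width: -0.0
```

{"name": "carry_out", "arguments": {
  "plan": [
    {"grip": 1,"dp": [0,-0.03,0],"rotation": [0,0,0]},
    {"grip": 1,"dp": [0,-0.03,0],"rotation": [0,0,0]},
    {"grip": 1,"dp": [0,0,0],"rotation": [0,0,0]},
    {"grip": 1,"dp": [0,0,0],"rotation": [0,0,0]}
  ]
}}

```text
time_s: 12.0
tool_pos: [0.4288, 0.131, 0.2148]
tool_rot: [179.7, 0.3, 79.1]
force: [0.4, -1.0, 0.5]
grip_width: 0.0008
```

```bash
python3 -c "
from h import *
import cv2
o=env.get_obs();print(o['force'],o['tool_pos'],o['time_s'])
a=env.read_camera('top')[130:330,170:410,::-1];b=env.read_camera('side')[150:250,225:345,::-1]
cv2.imwrite('pics/c9.png',np.hstack([cv2.resize(a,(400,333)),cv2.resize(b,(400,333),interpolation=0)]))"
```

```text
[ 0.35471418 -1.01490164  0.4997377 ] [0.42877221 0.1309838  0.21482524] 12.0
```

View pics/c9.png

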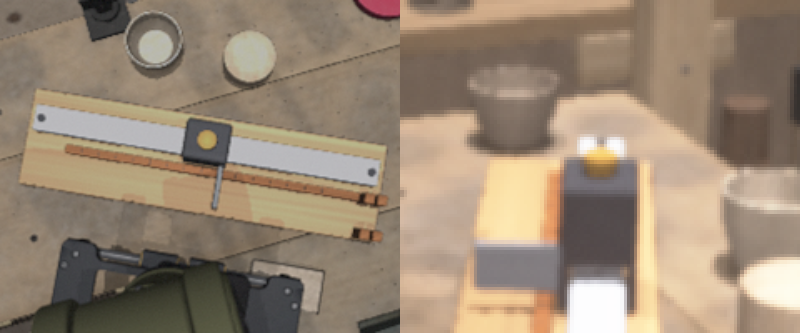

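```bash
python3 -c "
from h import *
k=ray('top',(294.2,213.4),.1075);print(k,'notch .5783 .1002, along-rail diff',(k[:2]-[.5783,.1002])@[-.185,-.983])
print(env.sign_off())"
```

```text
[0.57753246 0.10026988 0.1075    ] notch .5783 .1002, along-rail diff 7.330048391262059e-05
the job is handed in; nothing more can be done
None
```

The stop block is in the notch and locked, and I handed the job in at about 12 s of robot time. I pushed it along the rail with closed fingertips. Over the first bar, the push force fell from 28 N to about 3 N as the block snapped in. I then pressed the knob and drew the hand back.

**Checks after the hand was clear:**
- **Position:** in the top view the knob centre was about 0.1 mm along the rail from the notch point I had measured at the start. The clip was fully hidden under the block. The camera calibration is only good to about 2 mm.
- **Lock:** the knob stopped hard at a fingertip height of 107 mm, against 107.5 mm expected for fully down. That means the pin went down its full 8 mm between the bars.
- **Surroundings:** the cup, blank and sanding block looked unmoved. The force on the tool read about 1 N, close to its unloaded level.

**What disagreed:**
- **Push force:** getting over the first bar took more force than the stated 10–12 N. At 18 N the block did not move, and the final push read 28 N along the rail, with about 18 N of sideways and vertical force because the hand was pressing slightly off line. I don't know why it needed that much.
- **Repeated attempts:** I backed off twice, once to push lower and once to level the hand, before it went in.

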